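Post the dowels into the jar

ROBOT

A 7-joint arm with a two-finger parallel gripper is mounted at the origin on the work surface. World frame = base frame: x ahead of the robot, y to its left, z up, the work surface at z = 0. Lengths are in m, angles in rad, forces in N, time in s.
With the tool pointing down it reaches from about 0.35 to 0.9 m from the base axis. Payload 8.1 kg.
Tool frame: the origin (TCP) lies between the finger pads; the fingertips stand 11 mm ahead of it and the grasp point (between the pads) lies 8 mm behind it; z points along the fingers, y is the line along which they close (so a half turn about z gives the same grasp; the last joint's range is limited). The gripper opens to 85 mm and grips with 20 to 120 N. Pads are 22 mm wide; open, the fingers measure 114 mm over their backs; the gripper's body (76 mm by 85 mm) begins 54 mm behind the grasp point. The pads swing forward as they close: fully open they stand 13 mm farther back than shut.
Start: joints at [1.155, 0.434, 0.025, 1.573, -0.012, 1.134, -0.075], TCP at [0.192, -0.595, 0.242] pointing down, gripper open.
Joint ranges: [-2.62, 2.62], [-0.44, 2.09], [-1.27, 1.32], [0.08, 2.57], [-1.32, 4.46], [0.12, 2], [-2.74, 2.74]. Speed limits (rad/s): [2.22, 2.22, 3.01, 3.01, 3.14, 3.14, 3.14].

INTERFACE

Orientations are given as a unit quaternion [x, y, z, w].
In Python, from plant import read_state, read_camera, camera_info, close_job gives the robot as it stands. The module is installed in compiled form; this text tells all that it offers.
- The arm moves only by the tool carry_out, never from a script. Its argument "deltas" is text: rows parted by semicolons, each of 7 numbers parted by spaces: the finger opening in cm, from 0 to 8.54, then the shift along the tool's x, y, z in cm, then the turn, a rotation vector about the tool's x, y, z in rad. A call has 1 to 20 rows; each row shifts and turns the commanded pose from where the row before left it, along the tool's axes as they then stand; what a row does not reach is not made up. A row lasts 1/12 s, in which the tool goes at most 41.7 mm and 7.16 degrees, less where a joint would pass 70% of its speed; a pose out of reach is approached as far as the arm can. A call with a gripper value outside its range is refused whole. The fingers move at their own pace and stop on an object; the grip force is fixed at half the most. Time passes only in rows, so rows that do not move let the fingers close. It gives the time, the measured TCP pose, the force, the opening and the grip force at its end, in the units of the state.
- read_state(): the state, without advancing time (a new reading comes with each control period).
- read_camera(name): name is "side" or "top" or "wrist"; returns the picture (384x512x3 uint8, red, green, blue); there is no depth.
- camera_info(name): a dict with "intrinsics" (3x3 intrinsics, pixels), "cam_to_world" (4x4, takes a point from camera to world coordinates); the wrist camera has in their place "hand_eye" (4x4, takes a point from camera to tool coordinates, whose origin is the TCP and whose axes are the flange's). Camera axes: x right, y down, z forward; pixel columns grow to the right and rows downward; lengths in m; the calibration is good to about 2 mm. The wrist camera is an equidistant fisheye: a pixel r from the principal point sees the ray r / f radians off the axis. A picture is of the moment at which its call begins: read the wrist's pose just before it. camera_info takes no time and is no camera call.
- close_job(): hands the job in; it is judged then, once.
The state is a dict: "clock": time; "joint_positions": joint angles; "qvel": joint speeds; "joint_torque": joint torques, N m; "tcp_pos": TCP position; "tcp_rot": TCP orientation; "force": force on the tool from outside, world axes, zero at the start; "moment": the same for the moment, N m; "gripper_width": finger opening in m; "grip_force": force on a finger pad.
Only numpy, scipy, OpenCV 4.12 (cv2) and the standard library are available. Lean on these libraries where they do the work, as an engineer would, in place of code of your own. Each camera call takes 0.05 s, during which the arm holds its last target. There are 200 camera calls.

TASK

Tidy away the posting game on the toy shelf: take the three beech dowels from their wooden rest and post them one at a time, end first, through the narrow neck of the wooden lid of the glass jar on the turntable, until all three lie inside the jar. The lid sits loosely on the jar, so feel for its hole, never press hard on the glass jar or its lid, and leave the toys on the turntable where they are.

Things in the scene. Friction and masses are not known exactly. Their poses are not given: they have to be found in the camera images.
- jar (a point): clear hand-blown glass jar, 122 mm across and 175 mm tall, let into the turntable so that it cannot slide or tip. This point is the centre of its underside, 28 mm above the shelf top, z up. Inside, the jar is 112 mm wide and about 140 mm deep below its lid, the floor pushed up a little: a dowel let go upright in the lid's bore falls right down by itself and topples over.
- jar_mouth (a point): centre of the jar's wide glass mouth, on the jar's axis, 175 mm above its underside. On it lies a round beech lid: a flange 72 mm across and on it a narrow neck 44 mm across. Down the neck runs a straight upright round bore, 23 mm wide, 44 mm long, its edge nearly sharp, no funnel (dowels are 18 mm thick). The lid cannot be lifted off but lies with sideways play.
- lid_height (a point): point on the jar's axis at the height of the lid's flat upper rim, 203 mm above the jar's underside. The bore's axis stands up to 6 mm away from it in any direction, differently each time, and no reading gives it: feel (or look) for it. The lid shifts sideways at about 0.5 N and stays where it is pushed. A dowel that lands beside the bore stands on the rim.
- susan: lazy susan, a dark wooden turntable 340 mm across, its top 28 mm above the shelf top, carrying the jar 75 mm from its axis on the -x side and toys on the other side; origin on its axis at the shelf top, z up. The jar is the tallest thing on it, the bead maze reaches 145 mm above the shelf top. The turntable turns, stiffly, if pushed sideways (some 6 N at the jar).
- rest: wooden rest for the dowels, fixed: base board 100 x 166 x 8 mm with two notched rails, 8 mm thick, across it, centred at x = -30 and +30 mm and reaching 46 mm above the shelf top. Origin at the centre of its underside, x along the dowels, z up. The dowels lie side by side at y = -52, 0 and +52 mm, axes 48 mm above the shelf top, free between and beyond the rails.
- dowel_a: plain beech dowel, a round rod 18 mm thick and 84 mm long with square-cut ends, about 16 g, lying level in a notch pair of the rest; origin at its middle, x along its axis (either end may go first).
- dowel_b: plain beech dowel, a round rod 18 mm thick and 84 mm long with square-cut ends, about 16 g, lying level in a notch pair of the rest; origin at its middle, x along its axis (either end may go first).
- dowel_c: plain beech dowel, a round rod 18 mm thick and 84 mm long with square-cut ends, about 16 g, lying level in a notch pair of the rest; origin at its middle, x along its axis (either end may go first).
- bead_maze: bead maze toy, wooden base 60 x 130 mm with wire loops and glass beads, 117 mm tall, loose on the turntable; origin under its middle. Leave it alone.
- caterpillar: red wooden caterpillar, 110 mm long and 40 mm tall, loose on the turntable; origin under its middle. Leave it alone.
- bulldozer: yellow plastic toy bulldozer, 85 mm long and 62 mm tall, loose on the turntable; origin under its middle. Leave it alone.
- ball: blue silicone ball 50 mm across, sitting in a low ring on the turntable; origin at its centre. Leave it alone.
Not all that is in view belongs to the job. Leave any red or turquoise look-alike of the dowel_a alone. What is shaped like the dowel_c but blue is not meant.

How it is judged:
On the way, in this order (a step that is already met when the one before it is completed fails the run):
1. a first dowel has gone through the neck and lies in the jar (((horizontal distance between dowel_a and jar below 0.054 m and z of dowel_a in the frame of jar between 0 and 0.115 m) or (horizontal distance between dowel_b and jar below 0.054 m and z of dowel_b in the frame of jar between 0 and 0.115 m) or (horizontal distance between dowel_c and jar below 0.054 m and z of dowel_c in the frame of jar between 0 and 0.115 m))), for 0.1 s.
2. a second dowel has followed it into the jar ((((horizontal distance between dowel_a and jar below 0.054 m and z of dowel_a in the frame of jar between 0 and 0.115 m) and (horizontal distance between dowel_b and jar below 0.054 m and z of dowel_b in the frame of jar between 0 and 0.115 m)) or ((horizontal distance between dowel_a and jar below 0.054 m and z of dowel_a in the frame of jar between 0 and 0.115 m) and (horizontal distance between dowel_c and jar below 0.054 m and z of dowel_c in the frame of jar between 0 and 0.115 m)) or ((horizontal distance between dowel_b and jar below 0.054 m and z of dowel_b in the frame of jar between 0 and 0.115 m) and (horizontal distance between dowel_c and jar below 0.054 m and z of dowel_c in the frame of jar between 0 and 0.115 m)))), for 0.1 s.
3. the third dowel is in the jar too (horizontal distance between each of dowel_a, dowel_b, dowel_c and jar below 0.054 m and z of dowel_a in the frame of jar between 0 and 0.115 m and z of dowel_b in the frame of jar between 0 and 0.115 m and z of dowel_c in the frame of jar between 0 and 0.115 m), for 0.1 s.
At the end, for the whole second after the job is handed in: All three dowels are inside the glass jar, wholly below its lid (each dowel's middle within 54 mm of the jar's axis and less than 115 mm above the jar's underside) (all of step 3); the robot touches nothing.
It fails at once if a dowel pressed against the jar or its lid with more than 40 N ((z of dowel_a in the frame of jar above 0.17 m and contact force between dowel_a and susan above 40 N) or (z of dowel_b in the frame of jar above 0.17 m and contact force between dowel_b and susan above 40 N) or (z of dowel_c in the frame of jar above 0.17 m and contact force between dowel_c and susan above 40 N)).
It fails at once if the jar, its lid or the turntable pressed or struck by the robot with more than 40 N (contact force between any of the fingers, the arm and susan above 40 N).
It fails at once if a toy on the turntable pushed more than 50 mm from its place (distance of any of bead_maze, caterpillar, bulldozer, ball from where it was at the start of the episode above 0.05 m).
It fails at once if a toy tipped over (angle between any of bead_maze, caterpillar, bulldozer's own z axis and vertical above 0.5 rad).
It also fails if it takes over 72 s, if anything falls off the work surface, if the arm or the gripper's body presses on something with over 40 N, if the wrist force passes 120 N, or if a joint passes its speed limit or range.

## Working session

There is one attempt and no reset: what is moved stays moved. The work goes in short steps, Python scripts to look and compute and a tool call to move; the robot and the scene stay as the last step left them, time stands still between calls to the robot, and variables do not carry over. Pictures are saved under pics/ and viewed, at most 10 in all, crops included, and the job is handed in when it is done.

Besides the shell and the picture viewer there is one more tool, called after ">>>" by a JSON object that holds its "method" and its "body", one argument or row to a line. carry_out: Moves the arm, as the interface text tells. Its arguments: {"type":"object","properties":{"deltas":{"type":"string"}},"required":["deltas"]}

```bash
mkdir -p pics; python3 - <<'E'
from plant import *
import cv2,numpy as np
s=read_state();print({k:np.round(v,4) for k,v in s.items()})
a=[read_camera(n) for n in("side","top")]
for n,i in zip(("side","top"),a):
    cv2.imwrite(f"pics/{n}0.png",i[:,:,::-1]);c=camera_info(n);print(n,np.round(c["intrinsics"],1).tolist(),np.round(c["cam_to_world"],3).tolist())
c=camera_info("wrist");print({k:np.round(v,4).tolist() if not isinstance(v,str) else v for k,v in c.items()})
E
```

```text
{'clock': np.float64(0.0), 'joint_positions': array([ 1.1554,  0.4352,  0.025 ,  1.5741, -0.0116,  1.134 , -0.0751]), 'qvel': array([-0.0005, -0.0006, -0.0018, -0.    ,  0.0002,  0.001 ,  0.0013]), 'joint_torque': array([-5.00000e-04, -6.70477e+01,  1.02510e+00, -3.16202e+01,
        1.57000e-02,  1.27000e-02,  0.00000e+00]), 'tcp_pos': array([ 0.1921, -0.5942,  0.2415]), 'tcp_rot': array([ 9.878e-01,  1.557e-01, -2.000e-04, -8.000e-04]), 'force': array([-0.27  , -0.4874,  0.4777]), 'moment': array([-0.0596, -0.0059, -0.0301]), 'grip_force': np.float64(0.0), 'gripper_width': np.float64(0.0856)}
side [[481.8, 0.0, 256.4], [0.0, 481.8, 191.0], [0.0, 0.0, 1.0]] [[0.992, -0.079, 0.102, 0.431], [-0.128, -0.621, 0.773, -0.907], [0.002, -0.78, -0.626, 0.877], [0.0, 0.0, 0.0, 1.0]]
top [[496.3, 0.0, 252.4], [0.0, 496.3, 192.0], [0.0, 0.0, 1.0]] [[-0.069, -0.971, 0.228, 0.246], [-0.998, 0.069, -0.009, -0.001], [-0.007, -0.228, -0.974, 1.53], [0.0, 0.0, 0.0, 1.0]]
{'intrinsics': [[297.3186, 0.0, 255.0902], [0.0, 297.3186, 190.8049], [0.0, 0.0, 1.0]], 'hand_eye': [[0.0003, -0.9649, -0.2628, 0.0657], [1.0, 0.0003, 0.0002, -0.0004], [-0.0001, -0.2628, 0.9649, -0.1316], [0.0, 0.0, 0.0, 1.0]]}
```

View pics/side0.png

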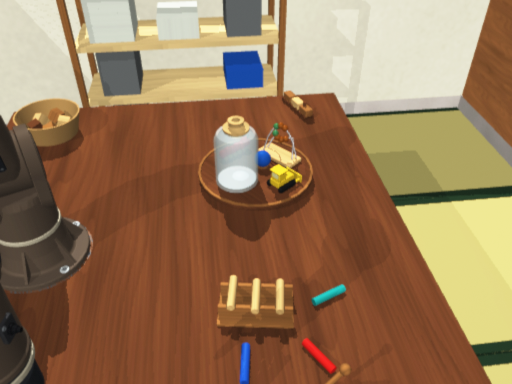

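View pics/top0.png

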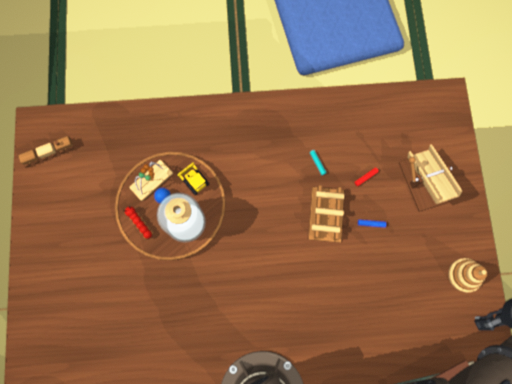

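The side view shows the jar with its lid neck at (236,122) and the rest with its dowels at (232,292), (256,296) and (280,296). In the top view, the lid is at (178,209) and the dowels are near (329,196/212/228). Next I'll measure these with masks.

```bash
cat > h.py <<'E'
from plant import *
import cv2,numpy as np
from scipy.spatial.transform import Rotation as R
def ray(n,p,pose=None):
    c=camera_info(n);K=np.array(c["intrinsics"])
    x=(p[0]-K[0,2])/K[0,0];y=(p[1]-K[1,2])/K[1,1]
    if n=="wrist":
        r=np.hypot(x,y);d=np.array([np.sin(r)*x/r,np.sin(r)*y/r,np.cos(r)])
        T=np.eye(4);T[:3,:3]=R.from_quat(pose[1]).as_matrix();T[:3,3]=pose[0];M=T@np.array(c["hand_eye"])
    else: d=np.array([x,y,1]);M=np.array(c["cam_to_world"])
    return M[:3,3],M[:3,:3]@d
def onz(n,p,z,pose=None):
    o,d=ray(n,p,pose);return o+d*(z-o[2])/d[2]
E
python3 - <<'E'
from h import *
for n,box in(("top",(300,180,355,248)),("top",(160,192,200,225)),("side",(215,265,300,335)),("side",(215,110,260,140))):
    i=cv2.imread(f"pics/{n}0.png");x0,y0,x1,y1=box;h=cv2.cvtColor(i,cv2.COLOR_BGR2HSV)[y0:y1,x0:x1]
    m=((h[...,2]>175)&(h[...,1]>60)&(h[...,0]>10)&(h[...,0]<32)).astype(np.uint8)
    k,_,st,ce=cv2.connectedComponentsWithStats(m)
    for j in range(1,k):
        if st[j,4]>40:
            c=ce[j]+[x0,y0];pts=np.argwhere(m*0+(_==j))[:,::-1].astype(np.float32)
            print(n,c.round(1),st[j],onz(n,c,.055 if box[3]>225+10 else .231).round(4),[np.round(q,1) for q in cv2.minAreaRect(pts)])
i=[cv2.resize(cv2.imread(f"pics/{n}0.png")[y:y+75,x:x+100],(400,300),interpolation=2) for n,x,y in(("top",130,175),("top",290,175),("side",190,100),("side",205,262))]
cv2.imwrite("pics/c.png",np.vstack([np.hstack(i[:2]),np.hstack(i[2:])]))
E
```

```text
top [325.9 214.3] [   9    6   35   56 1196] [ 0.507  -0.2311  0.055 ] [array([26.7, 33.7]), array([32.5, 54.2]), np.float64(4.2)]
top [177.8 210.5] [  5   6  26  26 485] [0.514  0.1889 0.231 ] [array([17.5, 18.5]), array([25., 25.]), np.float64(90.0)]
side [229.4 293.2] [  3  10  19  36 338] [ 0.4609 -0.2332  0.055 ] [array([12.2, 27. ]), array([16.2, 35.3]), np.float64(5.0)]
side [252.4 295.6] [ 21  13  24  36 353] [ 0.5094 -0.2461  0.055 ] [array([32.9, 30. ]), array([22.4, 35.3]), np.float64(3.8)]
side [278. 294.] [ 46  13  23  36 318] [ 0.5645 -0.2488  0.055 ] [array([63.7, 29.1]), array([35.1, 21.6]), np.float64(60.0)]
side [235.5 125.8] [  7   5  29  22 389] [0.5164 0.1638 0.231 ] [array([21.1, 15.9]), array([24.1, 22.4]), np.float64(35.5)]
```

View pics/c.png

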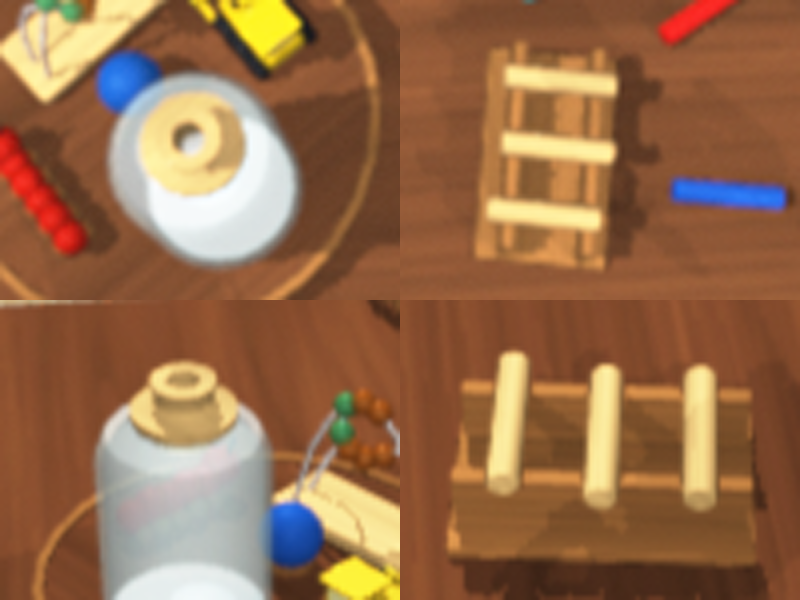

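Crop positions: the bore is at top (177.5,209.5) and side (235.8,120). The dowel centres are at top (330,195), (329.3,212) and (326,228.3).

```bash
python3 - <<'E'
from h import *
for p,q in(((508,76),(615,85)),((503,142),(615,153)),((488,208),(602,219))):
    a,b=[onz("top",((u-400)/4+290-.4,v/4+175-.4),.054) for u,v in(p,q)];print("top",((a+b)/2).round(4),np.degrees(np.arctan2(*(a-b)[1::-1])).round(1),np.linalg.norm(a-b).round(3))
for p,q in(((513,358),(502,490)),((605,370),(600,502)),((699,372),(699,504))):
    a,b=[onz("side",((u-400)/4+205-.4,(v-300)/4+262-.4),.052) for u,v in(p,q)];print("side",((a+b)/2).round(4),np.degrees(np.arctan2(*(a-b)[1::-1])).round(1))
print(onz("top",(177.2,209.2),.231),onz("side",(235.5,119.7),.231))
E
```

```text
top [ 0.5667 -0.2499  0.054 ] 81.0 0.081
top [ 0.5152 -0.2426  0.054 ] 80.2 0.085
top [ 0.4658 -0.2269  0.054 ] 80.4 0.086
side [ 0.4659 -0.2283  0.052 ] 81.2
side [ 0.5159 -0.2429  0.052 ] 81.0
side [ 0.5672 -0.2508  0.052 ] 80.5
[0.51765057 0.19043482 0.231     ] [0.51932958 0.19425604 0.231     ]
```

>>> {"method": "carry_out", "body": {
  "deltas": "4 3.55 -1.63 0 0 0 0;4 3.55 -1.63 0 0 0 0;4 3.55 -1.63 0 0 0 0;4 3.55 -1.63 0 0 0 0;4 3.55 -1.63 0 0 0 0;4 3.55 -1.63 0 0 0 0;4 3.55 -1.63 0 0 0 0;4 3.55 -1.63 0 0 0 0;4 3.55 -1.63 0 0 0 0;4 3.55 -1.63 0 0 0 0;4 3.55 -1.63 0 0 0 0;4 3.55 -1.63 0 0 0 0;4 3.55 -1.63 0 0 0 0;4 0 0 0 0 0 -0.12;4 0 0 0 0 0 -0.12;4 0 0 0 0 0 -0.12;4 0 0 0 0 0 -0.12;4 0 0 0 0 0 -0.12;4 0 0 0 0 0 -0.12;4 0 0 0 0 0 -0.12"
}}

```text
clock: 1.77
tcp_pos: [0.5659, -0.251, 0.2419]
tcp_rot: [0.837, 0.547, -0.0, -0.0]
force: [-0.4, -0.5, -0.7]
gripper_width: 0.0399
grip_force: 0.0
```

>>> {"method": "carry_out", "body": {
  "deltas": "4 0 0 0 0 0 -0.12;4 0 0 0 0 0 -0.12;4 0 0 0 0 0 0"
}}

```text
clock: 2.02
tcp_pos: [0.5659, -0.2512, 0.2418]
tcp_rot: [0.765, 0.644, -0.0, -0.0]
force: [-0.3, -0.3, 0.3]
gripper_width: 0.0397
grip_force: 0.0
```

>>> {"method": "carry_out", "body": {
  "deltas": "4 0 0.1 3.5 0 0 0;4 0 0 3.5 0 0 0;4 0 0 3.5 0 0 0;4 0 0 3.5 0 0 0;4 0 0 3 0 0 0;4 0 0 2 0 0 0;4 0 0 1.2 0 0 0;4 0 0 0 0 0 0;0 0 0 0 0 0 0;0 0 0 0 0 0 0;0 0 0 0 0 0 0;0 0 0 0 0 0 0;0 0 0 0 0 0 0"
}}

```text
clock: 3.1
tcp_pos: [0.5682, -0.2516, 0.0418]
tcp_rot: [0.767, 0.641, 0.001, 0.001]
force: [0.2, 0.4, 5.8]
gripper_width: 0.0161
grip_force: 59.0
```

>>> {"method": "carry_out", "body": {
  "deltas": "0 0 0 -1 0 0 0;0 0 0 -3 0 0 0;0 0 0 -4 0 0 0;0 0 0 -4 0 0 0;0 0 0 -4 0 0 0;0 0 0 -4 0 0 0;0 0 0 -4 0 0 0;0 0 0 -3 0 0 0;0 0 0 0 0 0.12 0;0 0 0 0 0 0.12 0;0 0 0 0 0 0.12 0;0 0 0 0 0 0.12 0;0 0 0 0 0 0.12 0;0 0 0 0 0 0.12 0;0 0 0 0 0 0.12 0"
}}

```text
clock: 4.35
tcp_pos: [0.5671, -0.2524, 0.3122]
tcp_rot: [0.7, 0.585, 0.315, -0.262]
force: [-0.4, -0.0, -1.1]
gripper_width: 0.0161
grip_force: 58.7
```

>>> {"method": "carry_out", "body": {
  "deltas": "0 0 0 0 0 0.12 0;0 0 0 0 0 0.12 0;0 0 0 0 0 0.12 0;0 0 0 0 0 0.12 0;0 0 0 0 0 0.12 0;0 0 0 0 0 0.12 0;0 0 0 0 0 0 0"
}}

```text
clock: 4.93
tcp_pos: [0.5655, -0.2526, 0.3043]
tcp_rot: [0.545, 0.451, 0.54, -0.456]
force: [-1.5, -0.5, -2.0]
gripper_width: 0.0163
grip_force: 58.8
```

```bash
python3 - <<'E'
from h import *
s=read_state();print(s["joint_positions"].round(3),s["tcp_pos"].round(4));print(R.from_quat(s["tcp_rot"]).as_matrix().round(3))
E
```

```text
[ 1.14   1.075 -0.67   1.278 -0.776  1.731  0.548] [ 0.5655 -0.2526  0.3043]
[[ 0.01   0.984  0.178]
 [-0.001 -0.178  0.984]
 [ 1.    -0.01  -0.001]]
```

>>> {"method": "carry_out", "body": {
  "deltas": "0 0 -1.05 3.6 0 0 0;0 0 -1.05 3.6 0 0 0;0 0 -1.05 3.6 0 0 0;0 0 -1.05 3.6 0 0 0;0 0 -1.05 3.6 0 0 0;0 0 -1.05 3.6 0 0 0;0 0 -1.05 3.6 0 0 0;0 0 -1.05 3.6 0 0 0;0 0 -1.05 3.6 0 0 0;0 0 -1.05 3.6 0 0 0;0 0 -1.05 3.6 0 0 0;0 0 -1 3.6 0 0 0;0 0 0 0 0 0 0;0 0 0 0 0 0 0"
}}

```text
clock: 6.1
tcp_pos: [0.5187, 0.1987, 0.307]
tcp_rot: [0.544, 0.459, 0.539, -0.451]
force: [-0.1, -0.9, -0.9]
gripper_width: 0.0162
grip_force: 58.8
```

```bash
python3 - <<'E'
from h import *
s=read_state();print(s["joint_positions"].round(3),s["tcp_pos"].round(4));print(R.from_quat(s["tcp_rot"]).as_matrix().round(3))
w=read_camera("wrist");si=read_camera("side");t=read_camera("top")
for n,i in zip("wst",(w,si,t)):cv2.imwrite(f"pics/{n}1.png",i[:,:,::-1])
a=cv2.resize(si[75:175,180:314],(402,300),interpolation=2);b=cv2.resize(t[160:260,110:242],(396,300),interpolation=2)
cv2.imwrite("pics/m1.png",np.vstack([np.hstack([a,b]),cv2.resize(w,(798,598))[300:600] if 0 else cv2.resize(w[150:342,0:512],(798,299))])[:,:,::-1])
E
```

```text
[ 0.891  0.903 -0.98   2.097 -1.248  0.911  1.044] [0.5187 0.1987 0.307 ]
[[-0.002  0.985  0.172]
 [ 0.014 -0.172  0.985]
 [ 1.     0.004 -0.013]]
```

View pics/m1.png

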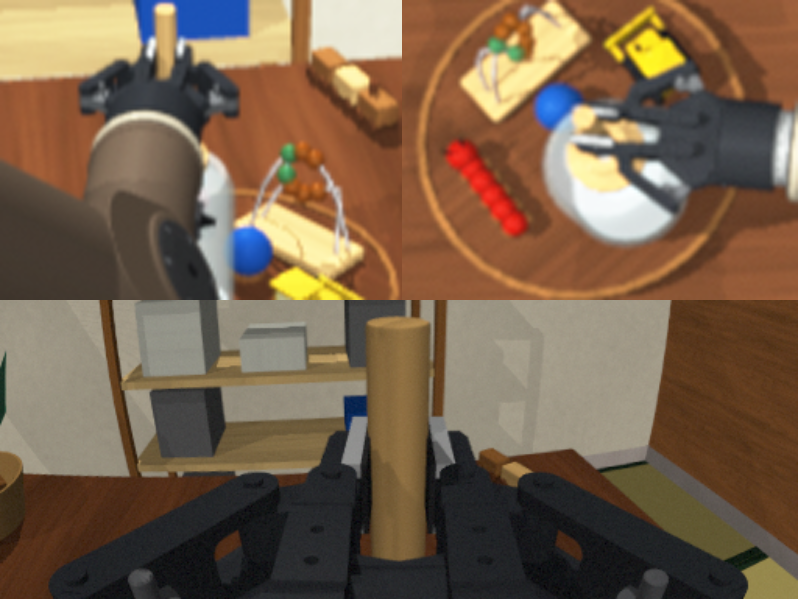

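The mosaic shows the dowel upright in the fingers, with its top end at about (171,199) in the top view. The lid is under the hand and the wrist camera can't see it.

>>> {"method": "carry_out", "body": {
  "deltas": "0 0 0 0 -0.12 0 0;0 0 0 0 -0.12 0 0;0 0 0 0 0 0.013 0;0 0 0 0 0 0 0"
}}

```text
clock: 6.58
tcp_pos: [0.5302, 0.1765, 0.2968]
tcp_rot: [0.581, 0.404, 0.578, -0.407]
force: [0.2, 0.4, 2.3]
gripper_width: 0.0161
grip_force: 59.3
```

```bash
python3 - <<'E'
from h import *
s=read_state();print(s["joint_positions"].round(3),s["tcp_pos"].round(4));M=R.from_quat(s["tcp_rot"]).as_matrix();print(M.round(3))
print("top end before",onz("top",(171-.3,199.3-.3),.35).round(4),"side",onz("side",(180+165/3-.3,75+9/3-.3),.35).round(4))
d=np.array([.5185,.192,.287])+.006*np.array([M[0,2],M[1,2],0])-s["tcp_pos"];print("tool delta cm",(M.T@d*100).round(2))
E
```

```text
[ 1.087  1.12  -1.263  2.196 -1.317  0.547  1.15 ] [0.5302 0.1765 0.2968]
[[ 0.006  0.94   0.342]
 [-0.002 -0.342  0.94 ]
 [ 1.    -0.006 -0.   ]]
top end before [0.5192 0.1879 0.35  ] side [0.5203 0.194  0.35  ]
tool delta cm [-0.99 -1.63  1.66]
```

>>> {"method": "carry_out", "body": {
  "deltas": "0 0 0 0 0.12 0 0;0 0 0 0 0.12 0 0;0 0 0 0 0.12 0 0;0 0 0 0 0.12 0 0;0 0 0 0 0 0 0"
}}

```text
clock: 7.0
tcp_pos: [0.5325, 0.1814, 0.3026]
tcp_rot: [0.464, 0.533, 0.468, -0.53]
force: [1.3, -0.1, 0.7]
gripper_width: 0.0163
grip_force: 59.3
```

```bash
cat > d.py <<'E'
from h import *
import sys
b=np.array([float(v) for v in sys.argv[1:4]])
s=read_state();print(s["clock"],s["joint_positions"].round(3),s["tcp_pos"].round(4),s["force"].round(1),s["moment"].round(2),s["gripper_width"]);M=R.from_quat(s["tcp_rot"]).as_matrix();print(M.round(3))
d=b+.006*np.array([M[0,2],M[1,2],0])-s["tcp_pos"];print("tool delta cm",(M.T@d*100).round(2))
E
python3 d.py .5185 .192 .287
```

```text
7.0 [ 0.834  1.056 -1.037  1.792 -0.787  1.121  0.651] [0.5325 0.1814 0.3026] [ 1.3 -0.1  0.7] [-1.1  -0.12 -0.08] 0.01629878690422595
[[-0.007  0.991 -0.13 ]
 [-0.001  0.13   0.991]
 [ 1.     0.007 -0.   ]]
tool delta cm [-1.55 -1.26  1.83]
```

>>> {"method": "carry_out", "body": {
  "deltas": "0 0 -0.63 0.92 0 0 0;0 0 -0.63 0.92 0 0 0;0 -0.8 0 0 0 0 0;0 0 0 0 0 0 0;0 0 0 0 0 0 0"
}}

```text
clock: 7.42
tcp_pos: [0.5139, 0.197, 0.2918]
tcp_rot: [-0.468, -0.529, -0.469, 0.531]
force: [0.3, -0.3, -0.3]
gripper_width: 0.0161
grip_force: 59.3
```

```bash
python3 d.py .5185 .192 .287;python3 - <<'E'
from h import *
si=read_camera("side");t=read_camera("top")
a=cv2.resize(si[75:175,180:314],(402,300),interpolation=2);b=cv2.resize(t[180:230,150:216],(396,300),interpolation=2)
cv2.imwrite("pics/m2.png",np.hstack([a,b])[:,:,::-1])
E
```

```text
7.4167 [ 0.838  1.067 -1.048  1.858 -0.809  1.061  0.692] [0.5139 0.197  0.2918] [ 0.3 -0.3 -0.3] [-1.07 -0.15  0.  ] 0.01609754320456313
[[ 0.001  0.993 -0.122]
 [-0.003  0.122  0.993]
 [ 1.    -0.001  0.003]]
tool delta cm [-0.48  0.39  0.05]
```

View pics/m2.png

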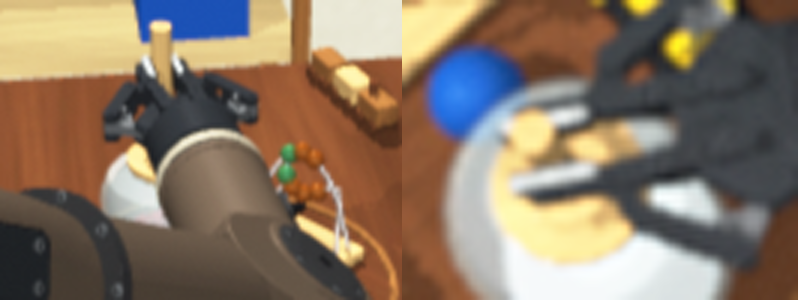

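>>> {"method": "carry_out", "body": {
  "deltas": "0 0 0.39 0 0 0 0;0 -0.8 0 0 0 0 0;0 -0.6 0 0 0 0 0;0 0 0 0 0 0 0;0 -0.2 0 0 0 0 0;0 -0.2 0 0 0 0 0;0 0 0 0 0 0 0"
}}

```text
clock: 8.1
tcp_pos: [0.5185, 0.1979, 0.2738]
tcp_rot: [-0.468, -0.529, -0.469, 0.531]
force: [-0.8, 0.4, 1.1]
gripper_width: 0.0157
grip_force: 59.3
```

```bash
python3 d.py .5185 .192 .260
```

```text
8.1 [ 0.824  1.096 -1.032  1.848 -0.795  1.054  0.709] [0.5185 0.1979 0.2738] [-0.8  0.4  1.1] [-1.11 -0.19 -0.02] 0.015690654656229798
[[ 0.     0.992 -0.123]
 [-0.003  0.123  0.992]
 [ 1.     0.     0.003]]
tool delta cm [-1.38 -0.07  0.01]
```

>>> {"method": "carry_out", "body": {
  "deltas": "0 -0.2 0 0 0 0 0;0 -0.2 0 0 0 0 0;0 0 0 0 0 0 0"
}}

```text
clock: 8.35
tcp_pos: [0.5186, 0.1979, 0.2698]
tcp_rot: [-0.468, -0.529, -0.469, 0.53]
force: [-0.1, -0.5, -0.0]
gripper_width: 0.0158
grip_force: 59.3
```

>>> {"method": "carry_out", "body": {
  "deltas": "0 -0.2 0 0 0 0 0;0 -0.2 0 0 0 0 0;0 0 0 0 0 0 0"
}}

```text
clock: 8.6
tcp_pos: [0.5185, 0.1979, 0.2658]
tcp_rot: [-0.468, -0.529, -0.469, 0.53]
force: [-0.2, 0.9, -0.8]
gripper_width: 0.016
grip_force: 59.3
```

>>> {"method": "carry_out", "body": {
  "deltas": "0 -0.3 0 0 0 0 0;0 -0.3 0 0 0 0 0;0 -0.4 0 0 0 0 0;0 0 0 0 0 0 0"
}}

```text
clock: 8.93
tcp_pos: [0.5185, 0.1979, 0.2552]
tcp_rot: [-0.468, -0.529, -0.469, 0.531]
force: [0.2, 0.4, -0.1]
gripper_width: 0.016
grip_force: 59.3
```

>>> {"method": "carry_out", "body": {
  "deltas": "4 0 0 0 0 0 0;4 0 0 0 0 0 0;4 0 0 0 0 0 0;4 0 0 0 0 0 0;4 0 0 0 0 0 0;4 0 0 0 0 0 0"
}}

```text
clock: 9.43
tcp_pos: [0.5186, 0.198, 0.2563]
tcp_rot: [-0.468, -0.529, -0.469, 0.53]
force: [0.4, -0.8, -0.3]
gripper_width: 0.04
grip_force: 0.0
```

```bash
python3 d.py .5185 .192 .260;python3 - <<'E'
from h import *
w=read_camera("wrist");t=read_camera("top")
b=cv2.resize(t[180:230,150:216],(396,300),interpolation=2)
cv2.imwrite("pics/m3.png",np.hstack([cv2.resize(w,(400,300)),b])[:,:,::-1])
E
```

```text
9.4333 [ 0.818  1.123 -1.018  1.848 -0.783  1.044  0.729] [0.5186 0.198  0.2563] [ 0.4 -0.8 -0.3] [-1.05 -0.13 -0.06] 0.04003603564841456
[[-0.     0.992 -0.123]
 [-0.003  0.123  0.992]
 [ 1.     0.001  0.003]]
tool delta cm [ 0.37 -0.08  0.01]
```

View pics/m3.png

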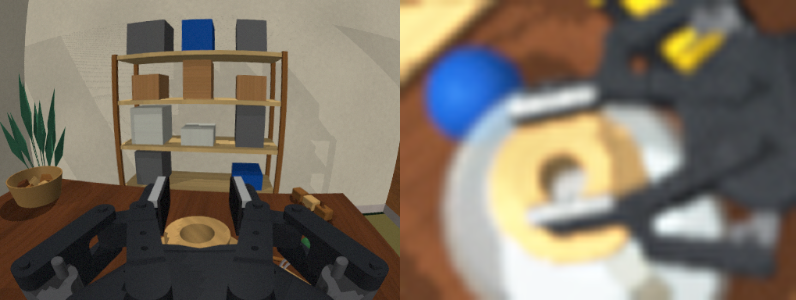

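Released: in the wrist view the bore is empty (at about (197,235)) and no dowel is left in the fingers, so the first one is in the jar. I'll go back for the second.

>>> {"method": "carry_out", "body": {
  "deltas": "4 2.5 0 0 0 0 0;4 2.5 0 0 0 0 0;4 0 -0.48 -3.65 0 0 0;4 0 -0.48 -3.65 0 0 0;4 0 -0.48 -3.65 0 0 0;4 0 -0.48 -3.65 0 0 0;4 0 -0.48 -3.65 0 0 0;4 0 -0.48 -3.65 0 0 0;4 0 -0.48 -3.65 0 0 0;4 0 -0.48 -3.65 0 0 0;4 0 -0.48 -3.65 0 0 0;4 0 -0.48 -3.65 0 0 0;4 0 -0.48 -3.65 0 0 0;4 0 -0.48 -3.65 0 0 0;4 0 0 0 -0.095 0 0;4 0 0 0 -0.095 0 0;4 0 0 0 -0.096 0 0"
}}

```text
clock: 10.95
tcp_pos: [0.5159, -0.245, 0.3042]
tcp_rot: [0.54, 0.455, 0.541, -0.457]
force: [-0.2, -0.1, -0.5]
gripper_width: 0.0401
grip_force: 0.0
```

>>> {"method": "carry_out", "body": {
  "deltas": "4 0 0 0 0 -0.12 0;4 0 0 0 0 -0.12 0;4 0 0 0 0 -0.12 0;4 0 0 0 0 -0.12 0;4 0 0 0 0 -0.12 0;4 0 0 0 0 -0.12 0;4 0 0 0 0 -0.12 0;4 0 0 0 0 -0.12 0;4 0 0 0 0 -0.12 0;4 0 0 0 0 -0.12 0;4 0 0 0 0 -0.12 0;4 0 0 0 0 -0.12 0;4 0 0 0 0 -0.13 0;4 0 0 0 0 0 0"
}}

```text
clock: 12.12
tcp_pos: [0.5172, -0.2369, 0.3072]
tcp_rot: [0.759, 0.652, 0.002, 0.0]
force: [0.2, 2.3, 0.4]
gripper_width: 0.0398
grip_force: 0.0
```

```bash
python3 d.py .5155 -.2427 .24;python3 - <<'E'
from h import *
s=read_state();w=read_camera("wrist");h=cv2.cvtColor(w,cv2.COLOR_RGB2HSV)
m=((h[...,2]>170)&(h[...,1]>50)&(h[...,0]>10)&(h[...,0]<32)).astype(np.uint8)
k,l,st,ce=cv2.connectedComponentsWithStats(m)
for j in range(1,k):
    if st[j,4]>300:print(st[j],onz("wrist",ce[j],.056,(s["tcp_pos"],s["tcp_rot"])).round(4))
cv2.imwrite("pics/w4.png",w[:,:,::-1])
E
```

```text
12.1167 [ 0.786  0.364 -0.615  1.579  0.214  1.264 -0.014] [ 0.5172 -0.2369  0.3072] [0.2 2.3 0.4] [ 0.14 -0.04  0.07] 0.03975979215705102
[[ 0.151  0.989  0.004]
 [ 0.989 -0.151  0.003]
 [ 0.003  0.004 -1.   ]]
tool delta cm [-0.62 -0.1   6.72]
[ 468    0   44   55 2008] [ 0.9409 -0.0523  0.056 ]
[481  69  31  37 927] [ 0.9266 -0.1563  0.056 ]
[ 195  125  120   74 4615] [ 0.5071 -0.2264  0.056 ]
[265 159  45  21 681] [ 0.5582 -0.2514  0.056 ]
[481 204  31  23 326] [ 0.9376 -0.3869  0.056 ]
[ 464  231   48  101 3536] [ 0.9554 -0.5371  0.056 ]
```

View pics/w4.png

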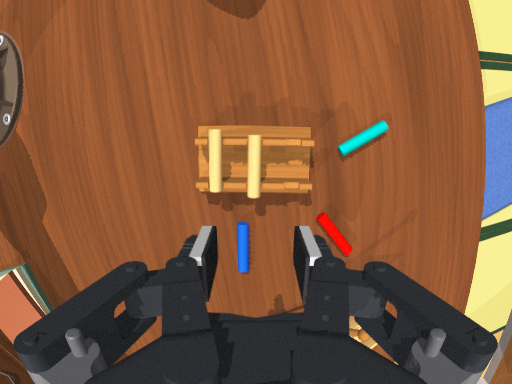

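The wrist view shows the middle dowel at (254,166) and the left one at (215,160), both undisturbed. I'll take the middle one now.

>>> {"method": "carry_out", "body": {
  "deltas": "4 -0.6 -0.1 3.5 0 0 0;4 0 0 4 0 0 0;4 0 0 4 0 0 0;4 0 0 4 0 0 0;4 0 0 4 0 0 0;4 0 0 3.5 0 0 0;4 0 0 2.3 0 0 0;4 0 0 1.2 0 0 0;4 0 0 0 0 0 0;0 0 0 0 0 0 0;0 0 0 0 0 0 0;0 0 0 0 0 0 0;0 0 0 0 0 0 0;0 0 0 0 0 0 0"
}}

```text
clock: 13.33
tcp_pos: [0.5144, -0.2479, 0.0413]
tcp_rot: [0.762, 0.647, 0.004, -0.002]
force: [-0.3, -0.1, 6.1]
gripper_width: 0.0162
grip_force: 59.1
```

>>> {"method": "carry_out", "body": {
  "deltas": "0 0 0 -1 0 0 0;0 0 0 -3 0 0 0;0 0 0 -4 0 0 0;0 0 0 -4 0 0 0;0 0 0 -4 0 0 0;0 0 0 -4 0 0 0;0 0 0 -4 0 0 0;0 0 0 -3 0 0 0;0 0 0 0 0 0.12 0;0 0 0 0 0 0.12 0;0 0 0 0 0 0.12 0;0 0 0 0 0 0.12 0;0 0 0 0 0 0.12 0;0 0 0 0 0 0.12 0;0 0 0 0 0 0.12 0;0 0 0 0 0 0.12 0;0 0 0 0 0 0.12 0;0 0 0 0 0 0.12 0;0 0 0 0 0 0.12 0;0 0 0 0 0 0.12 0"
}}

```text
clock: 15.0
tcp_pos: [0.5129, -0.2513, 0.3108]
tcp_rot: [0.57, 0.484, 0.507, -0.429]
force: [0.4, 0.1, -0.8]
gripper_width: 0.016
grip_force: 58.8
```

>>> {"method": "carry_out", "body": {
  "deltas": "0 0 0 0 0 0.13 0;0 0 0 0 0.095 0 0;0 0 0 0 0.095 0 0;0 0 0 0 0.09 0 0;0 0 0 0 0 0 0"
}}

```text
clock: 15.42
tcp_pos: [0.5145, -0.2477, 0.3106]
tcp_rot: [-0.466, -0.53, -0.47, 0.531]
force: [1.1, 0.7, -0.1]
gripper_width: 0.0158
grip_force: 58.8
```

```bash
python3 d.py .5192 .192 .300
```

```text
15.4167 [ 1.125  1.174 -0.854  1.141 -0.551  1.949  0.435] [ 0.5145 -0.2477  0.3106] [ 1.1  0.7 -0.1] [-1.1  -0.15 -0.1 ] 0.0158356661058734
[[-0.003  0.992 -0.125]
 [-0.005  0.125  0.992]
 [ 1.     0.004  0.005]]
tool delta cm [-1.29  5.96 44.16]
```

>>> {"method": "carry_out", "body": {
  "deltas": "0 0 0.5 3.68 0 0 0;0 0 0.5 3.68 0 0 0;0 0 0.5 3.68 0 0 0;0 0 0.5 3.68 0 0 0;0 0 0.5 3.68 0 0 0;0 0 0.5 3.68 0 0 0;0 0 0.5 3.68 0 0 0;0 0 0.5 3.68 0 0 0;0 0 0.5 3.68 0 0 0;0 0 0.5 3.68 0 0 0;0 0 0.5 3.68 0 0 0;0 0 0.5 3.68 0 0 0;0 0 0 0 0 0 0;0 0 0 0 0 0 0"
}}

```text
clock: 16.58
tcp_pos: [0.5198, 0.1973, 0.3118]
tcp_rot: [-0.469, -0.529, -0.47, 0.529]
force: [-0.2, -0.5, 0.2]
gripper_width: 0.016
grip_force: 58.8
```

```bash
python3 d.py .5192 .192 .270
```

```text
16.5833 [ 0.835  1.031 -1.051  1.844 -0.833  1.081  0.674] [0.5198 0.1973 0.3118] [-0.2 -0.5  0.2] [-1.09 -0.13  0.04] 0.01595244512773672
[[-0.001  0.993 -0.118]
 [-0.002  0.118  0.993]
 [ 1.     0.001  0.002]]
tool delta cm [-4.18 -0.13  0.07]
```

Fine-adjusting and lowering to just above the rim (contact would come at TCP z of about 0.268).

>>> {"method": "carry_out", "body": {
  "deltas": "0 0 -0.13 0.07 0 0 0;0 -1.5 0 0 0 0 0;0 -1.5 0 0 0 0 0;0 -0.7 0 0 0 0 0;0 0 0 0 0 0 0;0 -0.2 0 0 0 0 0;0 -0.2 0 0 0 0 0;0 -0.2 0 0 0 0 0;0 0 0 0 0 0 0"
}}

```text
clock: 17.33
tcp_pos: [0.5199, 0.1965, 0.2681]
tcp_rot: [-0.469, -0.528, -0.471, 0.529]
force: [0.5, -0.2, -0.4]
gripper_width: 0.0167
grip_force: 58.8
```

>>> {"method": "carry_out", "body": {
  "deltas": "0 0 -0.1 0.15 0 0 0;0 -0.2 0 0 0 0 0;0 -0.2 0 0 0 0 0;0 0 0 0 0 0 0"
}}

```text
clock: 17.67
tcp_pos: [0.5186, 0.1979, 0.2638]
tcp_rot: [-0.469, -0.528, -0.471, 0.529]
force: [-0.2, -0.1, -0.8]
gripper_width: 0.016
grip_force: 58.8
```

>>> {"method": "carry_out", "body": {
  "deltas": "0 -0.2 0 0 0 0 0;0 -0.2 0 0 0 0 0;0 -0.2 0 0 0 0 0;0 0 0 0 0 0 0"
}}

```text
clock: 18.0
tcp_pos: [0.5186, 0.1979, 0.2577]
tcp_rot: [-0.469, -0.528, -0.471, 0.529]
force: [-0.5, 0.9, -0.6]
gripper_width: 0.0162
grip_force: 58.8
```

>>> {"method": "carry_out", "body": {
  "deltas": "0 -0.2 0 0 0 0 0;0 -0.2 0 0 0 0 0;0 0 0 0 0 0 0;4 0 0 0 0 0 0;4 0 0 0 0 0 0;4 0 0 0 0 0 0;4 0 0 0 0 0 0;4 0 0 0 0 0 0;4 0 0 0 0 0 0"
}}

```text
clock: 18.75
tcp_pos: [0.5187, 0.1979, 0.2542]
tcp_rot: [-0.469, -0.528, -0.471, 0.529]
force: [-0.2, -0.6, 0.1]
gripper_width: 0.0402
grip_force: 0.0
```

```bash
python3 - <<'E'
from h import *
w=read_camera("wrist");t=read_camera("top")
b=cv2.resize(t[180:230,150:216],(396,300),interpolation=2)
cv2.imwrite("pics/m5.png",np.hstack([cv2.resize(w,(400,300)),b])[:,:,::-1])
E
```

```text
(no output)
```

View pics/m5.png

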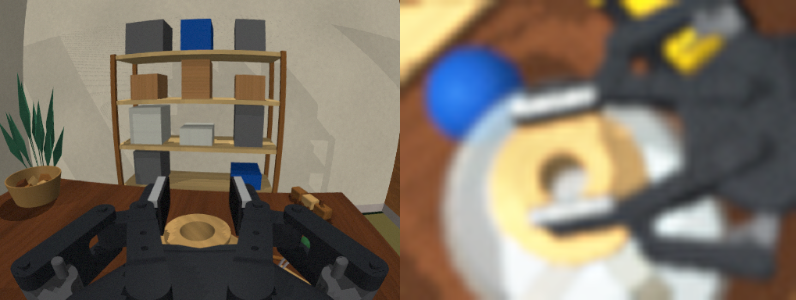

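The fingers are empty and the bore is clear, at about (197,235) in the wrist view, so the second dowel has dropped in. Now the third.

>>> {"method": "carry_out", "body": {
  "deltas": "4 2.5 0 0 0 0 0;4 2.5 0 0 0 0 0;4 0 -0.86 -3.47 0 0 0;4 0 -0.86 -3.47 0 0 0;4 0 -0.86 -3.47 0 0 0;4 0 -0.86 -3.47 0 0 0;4 0 -0.86 -3.47 0 0 0;4 0 -0.86 -3.47 0 0 0;4 0 -0.86 -3.47 0 0 0;4 0 -0.86 -3.47 0 0 0;4 0 -0.86 -3.47 0 0 0;4 0 -0.86 -3.47 0 0 0;4 0 -0.86 -3.47 0 0 0;4 0 -0.86 -3.47 0 0 0;4 0 0 0 -0.095 0 0;4 0 0 0 -0.095 0 0;4 0 0 0 -0.096 0 0"
}}

```text
clock: 20.27
tcp_pos: [0.4654, -0.2288, 0.3024]
tcp_rot: [0.541, 0.454, 0.542, -0.455]
force: [-0.2, 0.2, 0.4]
gripper_width: 0.0402
grip_force: 0.0
```

>>> {"method": "carry_out", "body": {
  "deltas": "4 0 0 0 0 -0.12 0;4 0 0 0 0 -0.12 0;4 0 0 0 0 -0.12 0;4 0 0 0 0 -0.12 0;4 0 0 0 0 -0.12 0;4 0 0 0 0 -0.12 0;4 0 0 0 0 -0.12 0;4 0 0 0 0 -0.12 0;4 0 0 0 0 -0.12 0;4 0 0 0 0 -0.12 0;4 0 0 0 0 -0.12 0;4 0 0 0 0 -0.12 0;4 0 0 0 0 -0.13 0;4 0 0 0 0 0 0;4 0 0 0 0 0 0"
}}

```text
clock: 21.52
tcp_pos: [0.4653, -0.2248, 0.3037]
tcp_rot: [0.762, 0.647, 0.003, -0.003]
force: [-0.4, -0.8, -0.2]
gripper_width: 0.04
grip_force: 0.0
```

```bash
python3 d.py .4659 -.2286 .0415
```

```text
21.5167 [ 0.882  0.286 -0.67   1.697  0.178  1.223  0.007] [ 0.4653 -0.2248  0.3037] [-0.4 -0.8 -0.2] [-0.04  0.03 -0.01] 0.0400461864381683
[[ 0.163  0.987  0.002]
 [ 0.987 -0.163  0.009]
 [ 0.009  0.    -1.   ]]
tool delta cm [-0.59  0.11 26.21]
```

>>> {"method": "carry_out", "body": {
  "deltas": "4 -0.55 0.1 3.5 0 0 0;4 0 0 4 0 0 0;4 0 0 4 0 0 0;4 0 0 4 0 0 0;4 0 0 4 0 0 0;4 0 0 3.5 0 0 0;4 0 0 2 0 0 0;4 0 0 1.2 0 0 0;4 0 0 0 0 0 0;0 0 0 0 0 0 0;0 0 0 0 0 0 0;0 0 0 0 0 0 0;0 0 0 0 0 0 0;0 0 0 0 0 0 0"
}}

```text
clock: 22.68
tcp_pos: [0.4659, -0.2316, 0.0421]
tcp_rot: [0.764, 0.645, 0.004, -0.002]
force: [-0.7, -0.9, 4.6]
gripper_width: 0.0163
grip_force: 58.9
```

>>> {"method": "carry_out", "body": {
  "deltas": "0 0 0 -1 0 0 0;0 0 0 -3 0 0 0;0 0 0 -4 0 0 0;0 0 0 -4 0 0 0;0 0 0 -4 0 0 0;0 0 0 -4 0 0 0;0 0 0 -4 0 0 0;0 0 0 -3 0 0 0;0 0 0 0 0 0.12 0;0 0 0 0 0 0.12 0;0 0 0 0 0 0.12 0;0 0 0 0 0 0.12 0;0 0 0 0 0 0.12 0;0 0 0 0 0 0.12 0;0 0 0 0 0 0.12 0;0 0 0 0 0 0.12 0;0 0 0 0 0 0.12 0;0 0 0 0 0 0.12 0;0 0 0 0 0 0.12 0;0 0 0 0 0 0.12 0"
}}

```text
clock: 24.35
tcp_pos: [0.4647, -0.235, 0.3119]
tcp_rot: [0.571, 0.482, 0.509, -0.427]
force: [0.1, 1.1, -0.3]
gripper_width: 0.0162
grip_force: 58.7
```

>>> {"method": "carry_out", "body": {
  "deltas": "0 0 0 0 0 0.13 0;0 0 0 0 0.095 0 0;0 0 0 0 0.095 0 0;0 0 0 0 0.09 0 0;0 0 0 0 0 0 0"
}}

```text
clock: 24.77
tcp_pos: [0.4663, -0.2318, 0.3119]
tcp_rot: [-0.467, -0.529, -0.472, 0.529]
force: [1.3, 1.9, 0.4]
gripper_width: 0.0159
grip_force: 58.8
```

```bash
python3 d.py .5192 .192 .300
```

```text
24.7667 [ 1.199  1.117 -0.848  1.3   -0.541  1.901  0.505] [ 0.4663 -0.2318  0.3119] [1.3 1.9 0.4] [-1.02 -0.12 -0.02] 0.015852096644605587
[[-0.004  0.993 -0.119]
 [-0.005  0.119  0.993]
 [ 1.     0.004  0.004]]
tool delta cm [-1.43 10.28 42.04]
```

>>> {"method": "carry_out", "body": {
  "deltas": "0 0 0.86 3.5 0 0 0;0 0 0.86 3.5 0 0 0;0 0 0.86 3.5 0 0 0;0 0 0.86 3.5 0 0 0;0 0 0.86 3.5 0 0 0;0 0 0.86 3.5 0 0 0;0 0 0.86 3.5 0 0 0;0 0 0.86 3.5 0 0 0;0 0 0.86 3.5 0 0 0;0 0 0.86 3.5 0 0 0;0 0 0.86 3.5 0 0 0;0 0 0.86 3.5 0 0 0;0 0 0 0 0 0 0;0 0 0 0 0 0 0"
}}

```text
clock: 25.93
tcp_pos: [0.5198, 0.1967, 0.3129]
tcp_rot: [-0.47, -0.527, -0.472, 0.527]
force: [-0.6, -0.4, 0.2]
gripper_width: 0.0159
grip_force: 58.8
```

```bash
python3 d.py .5193 .192 .272
```

```text
25.9333 [ 0.834  1.02  -1.039  1.849 -0.849  1.085  0.687] [0.5198 0.1967 0.3129] [-0.6 -0.4  0.2] [-1.06 -0.14  0.03] 0.015928167068928203
[[-0.001  0.994 -0.112]
 [-0.002  0.112  0.994]
 [ 1.     0.001  0.002]]
tool delta cm [-4.09 -0.11  0.13]
```

>>> {"method": "carry_out", "body": {
  "deltas": "0 0 -0.11 0.13 0 0 0;0 -1.5 0 0 0 0 0;0 -1.5 0 0 0 0 0;0 -0.9 0 0 0 0 0;0 0 0 0 0 0 0;0 0 0 0 0 0 0"
}}

```text
clock: 26.43
tcp_pos: [0.5198, 0.1961, 0.2723]
tcp_rot: [-0.471, -0.525, -0.472, 0.528]
force: [0.4, -0.1, -0.6]
gripper_width: 0.0161
grip_force: 58.8
```

>>> {"method": "carry_out", "body": {
  "deltas": "0 0 -0.1 0.19 0 0 0;0 0 0 0 0 0 0;0 -0.2 0 0 0 0 0;0 -0.2 0 0 0 0 0;0 -0.2 0 0 0 0 0;0 0 0 0 0 0 0"
}}

```text
clock: 26.93
tcp_pos: [0.5185, 0.1984, 0.2667]
tcp_rot: [-0.471, -0.526, -0.472, 0.528]
force: [0.1, 0.3, -0.6]
gripper_width: 0.0162
grip_force: 58.8
```

>>> {"method": "carry_out", "body": {
  "deltas": "0 -0.2 0 0 0 0 0;0 -0.2 0 0 0 0 0;0 -0.2 0 0 0 0 0;0 0 0 0 0 0 0"
}}

```text
clock: 27.27
tcp_pos: [0.5184, 0.1984, 0.2607]
tcp_rot: [-0.471, -0.526, -0.472, 0.528]
force: [0.5, 0.3, -0.5]
gripper_width: 0.0165
grip_force: 58.8
```

>>> {"method": "carry_out", "body": {
  "deltas": "0 -0.3 0 0 0 0 0;0 -0.3 0 0 0 0 0;0 0 0 0 0 0 0;4 0 0 0 0 0 0;4 0 0 0 0 0 0;4 0 0 0 0 0 0;4 0 0 0 0 0 0;4 0 0 0 0 0 0;4 0 0 0 0 0 0;4 2.5 0 0 0 0 0;4 2.5 0 0 0 0 0;4 0 0 -4 0 0 0;4 0 0 -4 0 0 0;4 0 0 -4 0 0 0;4 0 0 -4 0 0 0;4 0 0 -4 0 0 0;4 0 0 0 0 0 0;4 0 0 0 0 0 0"
}}

```text
clock: 28.77
tcp_pos: [0.5417, -0.003, 0.3038]
tcp_rot: [-0.472, -0.525, -0.473, 0.526]
force: [-0.4, 1.9, -0.5]
gripper_width: 0.0398
grip_force: 0.0
```

```bash
python3 - <<'E'
from h import *
si=read_camera("side");t=read_camera("top")
a=cv2.resize(si[95:205,190:330],(400,314),interpolation=2);b=cv2.resize(t[160:270,110:250],(400,314),interpolation=2)
cv2.imwrite("pics/m6.png",np.hstack([a,b])[:,:,::-1])
E
```

```text
(no output)
```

View pics/m6.png

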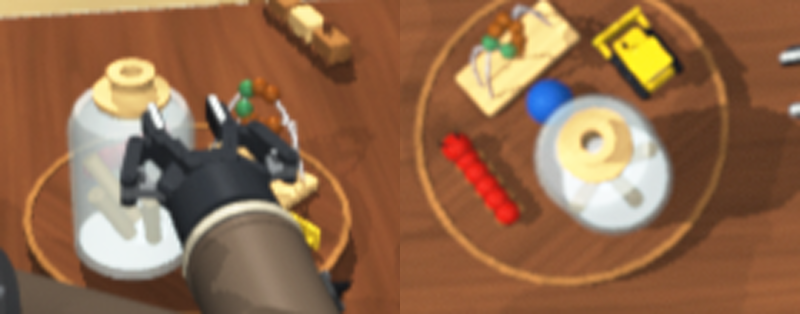

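Dowels can be seen through the glass, at side (105,205) and (150,220) in the mosaic. The bore is clear, the toys haven't moved and the gripper is away from everything. Handing in.

```bash
python3 -c "
from plant import *
print(close_job())"
```

```text
the job is handed in; nothing more can be done
None
```

I posted all three dowels through the neck into the jar, left the toys where they were, and handed the job in at about 29 s; the close-out call gave no verdict.

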